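# Put the remote away flat in the lidded marble tray

### The job

Put the black remote away: draw it up out of the green holder, press its lower end on the cabinet top so that it swings level between the fingers with its buttons facing up, and lay it flat on the floor of the marble tray without dropping it. Then lower the wooden lid into the tray so that it sits flat on its ledges inside the rim, let go, and leave the jar, the bell and the plant where they stand.

Things in the scene. Friction and masses are not known exactly. Their poses are not given: they have to be found in the camera images.
- cabinet: the varnished wooden cabinet top on which everything stands; its upper surface is at z = 0. The nearer middle of it, between tray and lid and in front of holder and jar, is free.
- holder: green silicone key holder fixed to the cabinet top: an upright open-topped block 48 x 66 mm (x, y) and 70 mm tall with one pocket 32 x 50 mm wide (x, y), whose floor is 8 mm above the cabinet top. Origin: centre of its underside, z up.
- remote: black plastic remote, 24 x 42 x 150 mm (its own x, y, z), about 120 g, standing upright and loose in the holder's pocket (4 mm play all round), 88 mm of it showing. Origin: centre of its foot, the end in the pocket; z runs along its length to the other end; +x points out of the button face (grey buttons and ring), which at the start faces roughly away from the robot.
- remote_mid (a point): the remote's centre, 75 mm from either end; axes as remote
- remote_top (a point): the centre of the remote's end opposite the foot; axes as remote
- tray: marble-look ceramic tray fixed to the cabinet top, open above, 226 x 142 x 46 mm (x, y, z), inside 210 x 126 mm, walls 8 mm, floor top 6 mm above the origin. Along the inside of each short end runs a ledge 10 mm wide, its top 36 mm above the origin, so the clear floor is 190 x 126 mm. Origin: centre of the underside, x along its length, z up.
- lid: loose light-wood tray lid lying on the cabinet top, about 200 g: plate 202 x 118 x 8 mm (x, y, z), on its middle a solid bar handle 90 x 14 mm (x, y), 26 mm tall (its top 34 mm above the origin). Origin: centre of the underside, x along plate and bar, z up. Fits inside the tray's rim with 4 mm play all round, either way round; seated, its underside is 36 mm above the tray's origin.
- jar: clear glass candy jar with a steel screw lid, 84 mm across and 114 mm tall, 0.6 kg, loose; leave alone. Origin: centre of its underside.
- bell: chrome desk bell on a black base, 84 mm across and 55 mm tall, loose; leave alone. Origin: centre of its underside.
- plant: small green plant in a terracotta pot, 72 mm across and 100 mm tall, loose; leave alone. Origin: centre of its underside.
Mind the look-alikes: they are no part of the job. What is meant by the lid is not yellow, and is the smaller of those in its own colour. Of the things that look like the holder, take the one that is nearest to the robot's base at the start.

How it is judged:
By the outcome, as a careful person would: the job done as asked, in the order asked, and still so for the second after the job is handed in, with the robot touching nothing.
It also fails if it takes over 72 s, if anything falls off the work surface, if the arm or the gripper's body presses on something with over 40 N, if the wrist force passes 120 N, or if a joint passes its speed limit or range.

### The arm

A 7-joint arm with a two-finger parallel gripper is mounted at the origin on the work surface. World frame = base frame: x ahead of the robot, y to its left, z up, the work surface at z = 0. Lengths are in m, angles in rad, forces in N, time in s.
With the tool pointing down it reaches from about 0.4 to 0.85 m from the base axis. Payload 10.4 kg.
Tool frame: the origin (TCP) lies between the finger pads; the fingertips stand 11 mm ahead of it and the grasp point (between the pads) lies 8 mm behind it; x points along the fingers, y is the direction in which the jaws open and shut, and the axes are right-handed (so a half turn about x gives the same grasp; the last joint's range is limited). The gripper opens to 87 mm and grips with 3 to 60 N. Pads are 19 mm wide; open, the fingers measure 117 mm over their backs; the gripper's body (75 mm by 190 mm) begins 51 mm behind the grasp point.
Start: joints at [1.105, 0.332, -0.065, 1.46, 0.022, 1.35, -0.088], TCP at [0.268, -0.565, 0.234] pointing down, gripper open.
Joint ranges: [-2.6, 2.6], [-0.5, 2.12], [-1.47, 1.34], [0.16, 2.42], [-1.27, 4.41], [0.06, 2.06], [-2.6, 2.6]. Speed limits (rad/s): [2.22, 2.22, 2.79, 2.79, 3.14, 3.14, 3.14].

### API

Orientations are given as a unit quaternion [x, y, z, w].
In Python, from bench import r, cams, ticket gives the robot as it stands. The module is installed in compiled form; this text tells all that it offers.
- The arm moves only by the tool drive_tool, never from a script. Its argument "moves" is text: rows parted by semicolons, each of 5 numbers parted by spaces: the shift along the world's x, y, z in m, then the turn about the world's z in degrees, then the closure, from 0 (fully open) to 1 (shut). In form: x y z twist grip; .... A call has 1 to 20 rows; each row shifts and turns the commanded pose from where the row before left it; what a row does not reach is not made up. A row lasts 1/8 s, in which the tool goes at most 62.5 mm and 10.7 degrees, less where a joint would pass 70% of its speed; a pose out of reach is approached as far as the arm can. A call is refused whole if a number of a shift passes 0.0625 or a number of a turn 10.7, either way. A call with a gripper value outside its range is refused whole. The fingers move at their own pace and stop on an object; "newtons" is the grip in N (left out, the last holds). Time passes only in rows, so rows that do not move let the fingers close. It gives the time, the measured TCP pose, the force and the opening at its end, in the units of the state.
- r.read_state(): the state, without advancing time (a new reading comes with each control period).
- cams.camera(name): name is "side" or "top" or "wrist"; returns a dict with "color" (420x560x3 uint8, red, green, blue), "fx", "fy", "cx", "cy" (pixels), "extrinsics" (4x4, takes a point from camera to world coordinates). Camera axes: x right, y down, z forward; pixel columns grow to the right and rows downward; lengths in m; the calibration is good to about 2 mm. A picture is of the moment at which its call begins. There is no depth.
- ticket.close_job(): hands the job in, once; it reports no verdict.
The state is a dict: "time": time; "joint_positions": joint angles; "joint_vel": joint speeds; "joint_torque": joint torques, N m; "ee_pos": TCP position; "eef_rot": TCP orientation; "ft_force": force on the tool from outside, world axes, zero at the start; "torque": the same for the moment, N m; "width": finger opening in m.
Only numpy, scipy, OpenCV 4.12 (cv2) and the standard library are available. Lean on these libraries where they do the work, as an engineer would, in place of code of your own. Each camera call takes 0.05 s, during which the arm holds its last target.

## Working session

There is one attempt and no reset: what is moved stays moved. The work goes in short steps, Python scripts to look and compute and a tool call to move; the robot and the scene stay as the last step left them, time stands still between calls to the robot, and variables do not carry over. Pictures are saved under pics/ and viewed, and the job is handed in when it is done.

Besides the shell and the picture viewer there is one more tool, called after ">>>" as name(argument=value, ...) on one line, values as JSON. drive_tool: Moves the arm, as the interface text tells. Its arguments: {"type":"object","properties":{"moves":{"type":"string"},"newtons":{"type":"number"}},"required":["moves"]}

```bash
mkdir -p pics
cat > h.py <<'E'
import numpy as np, cv2
from bench import r, cams, ticket
def snap(n,f):
    c=cams.camera(n); cv2.imwrite(f'pics/{f}.png',cv2.cvtColor(c['color'],cv2.COLOR_RGB2BGR)); 
    np.savez(f'pics/{f}.npz',**{k:np.array(v) for k,v in c.items()}); return c
def load(f): return dict(np.load(f'pics/{f}.npz'))
def ray(c,u,v):
    E=c['extrinsics']; d=E[:3,:3]@np.array([(u-c['cx'])/c['fx'],(v-c['cy'])/c['fy'],1.]); return E[:3,3],d
def onz(c,u,v,z):
    o,d=ray(c,u,v); return o+d*(z-o[2])/d[2]
def proj(c,p):
    E=c['extrinsics']; q=E[:3,:3].T@(np.array(p)-E[:3,3]); return np.array([c['fx']*q[0]/q[2]+c['cx'],c['fy']*q[1]/q[2]+c['cy']])
E
python3 - <<'E'
from h import *
for n in('side','top','wrist'):
    c=snap(n,n+'0'); print(n,c['fx'],c['fy'],c['cx'],c['cy']); print(np.round(c['extrinsics'],3))
print(r.read_state())
E
```

```text
side 538.7563325838455 538.7563325838455 271.85301333658776 212.74360678322708
[[-0.96  -0.179  0.217  0.133]
 [-0.281  0.619 -0.733  1.183]
 [-0.003 -0.765 -0.645  1.221]
 [ 0.     0.     0.     1.   ]]
top 460.40994518277114 460.40994518277114 275.59592961205976 198.20908203699855
[[ 0.002 -0.981  0.194  0.241]
 [-1.    -0.002  0.    -0.039]
 [ 0.    -0.194 -0.981  1.398]
 [ 0.     0.     0.     1.   ]]
wrist 323.7884027166341 323.7884027166341 278.8623808282448 207.44352486595457
[[ 0.428 -0.874 -0.23   0.33 ]
 [-0.904 -0.415 -0.107 -0.537]
 [-0.002  0.253 -0.967  0.382]
 [ 0.     0.     0.     1.   ]]
{'time': 0.15, 'joint_positions': array([ 1.10540476,  0.3327001 , -0.06470189,  1.4607422 ,  0.02160681,
        1.3499041 , -0.08851913]), 'joint_vel': array([-0.00110257, -0.003153  ,  0.00084761, -0.00128886,  0.00235259,
       -0.00023785, -0.00105099]), 'joint_torque': array([ 1.59821546e-03, -6.23634124e+01,  2.52477889e-02, -3.90142000e+01,
       -6.12218329e-02,  3.72281845e-02,  1.06339905e-04]), 'ee_pos': array([ 0.26766858, -0.56447146,  0.23295628]), 'eef_rot': array([-0.68974744, -0.15563547,  0.68994751, -0.15491448]), 'ft_force': array([ 0.27150735,  0.27852332, -0.82124851]), 'torque': array([ 0.01054074, -0.02377776, -0.03100901]), 'width': 0.08712381225795152}
```

View pics/side0.png

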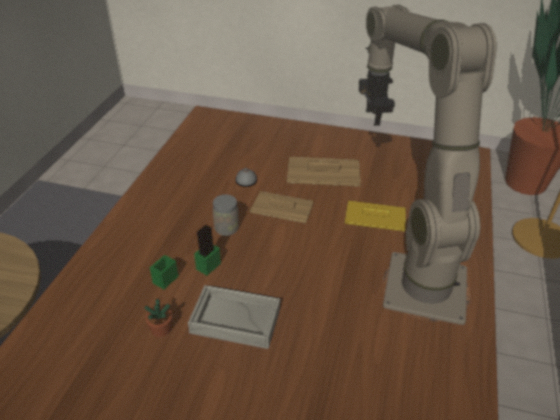

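View pics/top0.png

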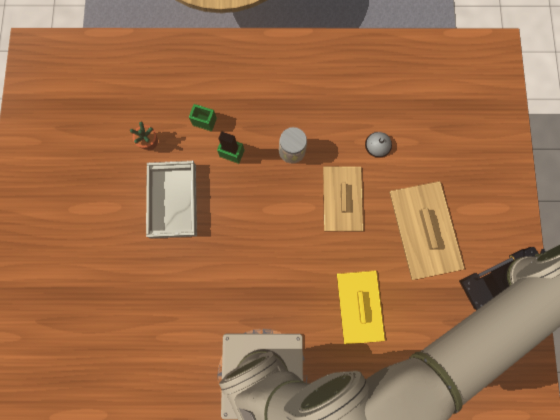

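View pics/wrist0.png

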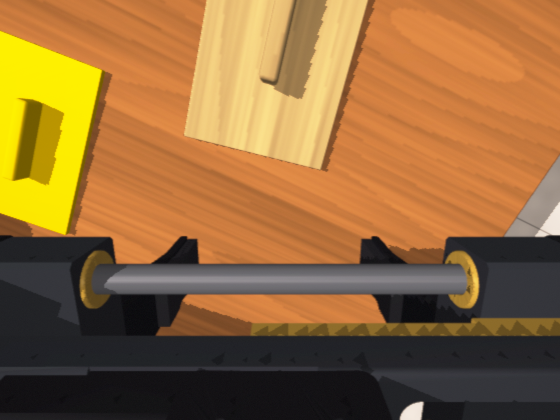

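The top view shows three lids: small wood (343,199), large wood (427,230) and yellow (360,307). There are two green holders, one with the remote at (231,152) and one empty at (203,117), farther away. I choose the small wooden lid and the holder at (231,152), and check both in a close crop.

Run:
```python
from h import *
t=cv2.imread('pics/top0.png'); s=cv2.imread('pics/side0.png')
a=cv2.resize(t[100:250,130:370],(800,500),interpolation=cv2.INTER_CUBIC)
cv2.imwrite('pics/crop1.png',a)
b=cv2.resize(s[160:350,140:380],(757,600),interpolation=cv2.INTER_CUBIC); cv2.imwrite('pics/crop2.png',cv2.convertScaleAbs(b,alpha=1.7))
c=load('top0')
for n,u,v,z in [('holder',231,152,.07),('holder2',203,117,.07),('lid',343,199,.008),('lidbig',427,230,.008),('tray',171,199,.046),('jar',293,139,.114),('bell',379,144,.03),('plant',145,140,.05)]:
    p=onz(c,u,v,z); print(n,p.round(3),np.hypot(*p[:2]).round(3))
```

```text
holder [0.644 0.095 0.07 ] 0.651
holder2 [0.755 0.183 0.07 ] 0.776
lid [ 0.513 -0.246  0.008] 0.569
lidbig [ 0.418 -0.499  0.008] 0.65
tray [0.505 0.274 0.046] 0.574
jar [ 0.67  -0.089  0.114] 0.676
bell [ 0.683 -0.359  0.03 ] 0.771
plant [0.688 0.361 0.05 ] 0.777
```

View pics/crop1.png

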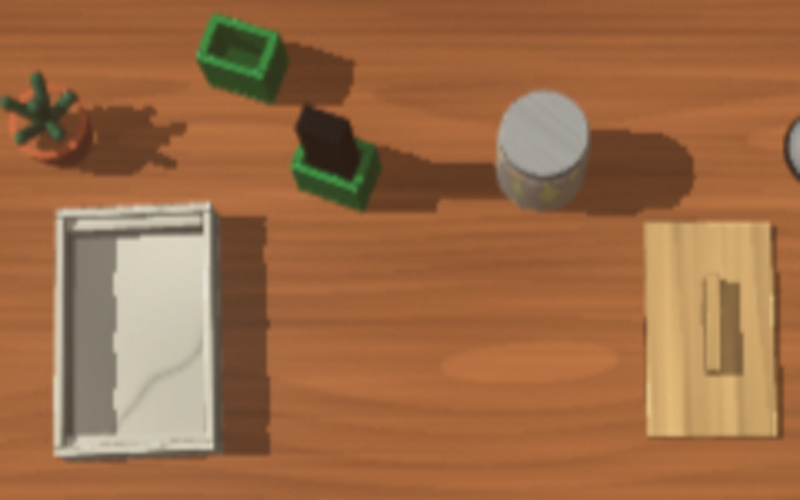

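View pics/crop2.png

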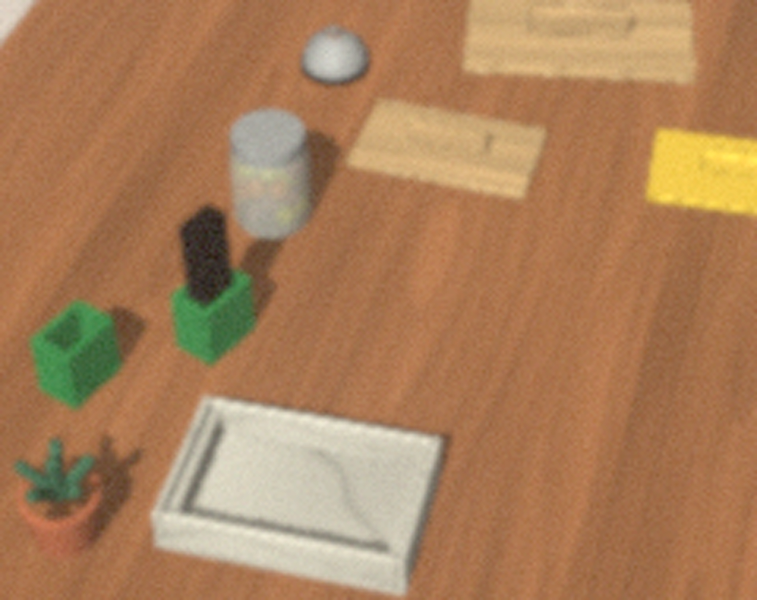

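The crops confirm both choices: the remote stands in the holder at top (231,152), which is nearer the base (0.65 m against 0.78 m), and the small wooden lid is at (343,199). Next I'll make coarse fixes from the top view.

```bash
python3 - <<'E'
from h import *
c=load('top0'); im=c['color']; hsv=cv2.cvtColor(im,cv2.COLOR_RGB2HSV); 
def rect(m,roi,z,n):
    k=np.zeros(m.shape,np.uint8); u0,v0,u1,v1=roi; k[v0:v1,u0:u1]=m[v0:v1,u0:u1]*255
    cs,_=cv2.findContours(k,0,cv2.CHAIN_APPROX_NONE); q=max(cs,key=cv2.contourArea)[:,0].astype(float)
    w=np.array([onz(c,a,b,z)[:2] for a,b in q],np.float32)
    (x,y),(a,b),t=cv2.minAreaRect(w); print(n,round(x,4),round(y,4),'size',round(a,4),round(b,4),'ang',round(t,1))
    return k
H,S,V=hsv[...,0].astype(int),hsv[...,1].astype(int),hsv[...,2].astype(int)
print('lid px',hsv[185,332],'wood',hsv[185,310],hsv[215,355],'rem',hsv[143,229],'tray',hsv[165,170])
R=(H>=14)&(H<26)&(S>60); rect(R,(315,158,372,240),.008,'lid')
rect((S<60)&(V>60),(140,155,202,245),.046,'tray')
rect((V<60)&(S<200),(210,125,245,160),.158,'rem')
rect((H>50)&(H<75)&(S>120),(210,125,250,165),.07,'hold')
E
python3 - <<'E'
import cv2
t=cv2.imread('pics/top0.png')
cv2.imwrite('pics/crop3.png',cv2.resize(t[120:170,205:255],(600,600),interpolation=cv2.INTER_NEAREST))
E
```

```text
lid px [ 18 122 205] wood [ 12 164 162] [ 18 122 202] rem [ 12 130  43] tray [ 20  40 153]
lid 0.5161 -0.2449 size 0.1223 0.2047 ang 89.6
tray 0.5072 0.2753 size 0.2272 0.1457 ang 2.1
rem 0.6447 0.0946 size 0.0596 0.0454 ang 69.4
hold 0.6569 0.1012 size 0.0636 0.046 ang 71.1
```

View pics/crop3.png

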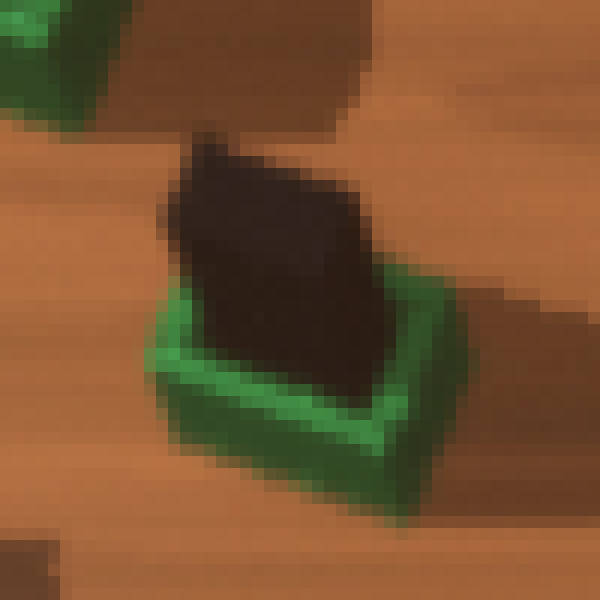

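```bash
cat >> h.py <<'E'
from scipy.spatial.transform import Rotation as Ro
def st():
    s=r.read_state(); M=Ro.from_quat(s['eef_rot']).as_matrix()
    print('t',round(s['time'],2),'tcp',s['ee_pos'].round(4),'yaw of tool-y',round(np.degrees(np.arctan2(M[1,1],M[0,1])),2),'x',M[:,0].round(3),'F',s['ft_force'].round(2),'w',round(s['width'],4),'j',s['joint_positions'].round(2)); return s
E
python3 -c "
from h import *
st()"
```

```text
t 0.15 tcp [ 0.2677 -0.5645  0.233 ] yaw of tool-y -64.63 x [-0.     0.001 -1.   ] F [ 0.27  0.28 -0.82] w 0.0871 j [ 1.11  0.33 -0.06  1.46  0.02  1.35 -0.09]
```

>>> drive_tool(moves="0.03 0.045 0.01 10 0; 0.036 0.05 0.01 10 0; 0.036 0.05 0.01 10 0; 0.036 0.05 0.01 10 0; 0.036 0.05 0.01 10 0; 0.036 0.05 0.01 10 0; 0.036 0.05 0.01 10 0; 0 0 0 10 0; 0 0 0 0 0", newtons=15)

```text
time: 1.27
ee_pos: [0.5138, -0.2195, 0.3033]
eef_rot: [0.429, 0.562, -0.429, 0.562]
ft_force: [0.4, -0.1, -0.5]
width: 0.087
```

```bash
python3 -c "
from h import *
st(); snap('wrist','w1')"
```

```text
t 1.27 tcp [ 0.5138 -0.2195  0.3033] yaw of tool-y 15.35 x [-0.  0. -1.] F [ 0.4  -0.07 -0.51] w 0.087 j [ 0.73  0.19 -0.48  1.51  0.09  1.46  0.52]
```

View pics/w1.png

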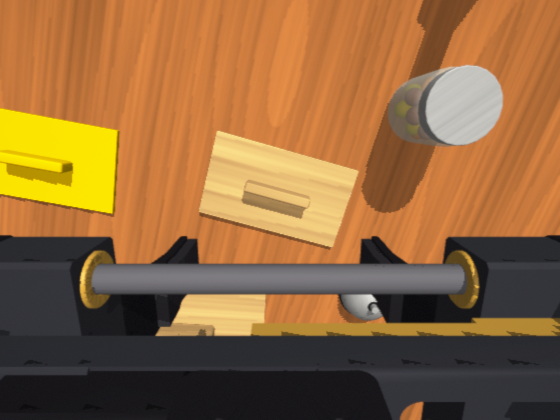

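The wrist view shows the whole small lid, with corners near (218,131), (357,171), (333,247) and (200,212) and the bar at (276,196).

```bash
cat >> h.py <<'E'
def rect(c,m,roi,z,n):
    k=np.zeros(m.shape,np.uint8); u0,v0,u1,v1=roi; k[v0:v1,u0:u1]=m[v0:v1,u0:u1]*255
    cs,_=cv2.findContours(k,0,cv2.CHAIN_APPROX_NONE); q=cv2.convexHull(max(cs,key=cv2.contourArea))[:,0].astype(float)
    w=np.array([onz(c,a,b,z)[:2] for a,b in q],np.float32)
    R=cv2.minAreaRect(w); (x,y),(a,b),t=R; print(n,round(x,4),round(y,4),'size',round(a,4),round(b,4),'ang',round(t,1)); print('  corners px',[proj(c,[*p,z]).round(0).tolist() for p in cv2.boxPoints(R)])
    return k
def hsvs(c):
    h=cv2.cvtColor(c['color'],cv2.COLOR_RGB2HSV).astype(int); return h[...,0],h[...,1],h[...,2]
E
python3 -c "
from h import *
c=load('w1');H,S,V=hsvs(c); print(H[220,215],S[220,215],V[220,215],H[150,180],S[150,180])
m=(H>=14)&(H<26)&(S>60)
rect(c,m,(190,115,370,262),.008,'lid')
cv2.imwrite('pics/m.png',(m*255).astype(np.uint8))
"
```

```text
13 176 183 13 177
lid 0.5169 -0.2448 size 0.1202 0.2033 ang 89.6
  corners px [[197.0, 212.0], [333.0, 248.0], [360.0, 170.0], [216.0, 129.0]]
```

View pics/m.png

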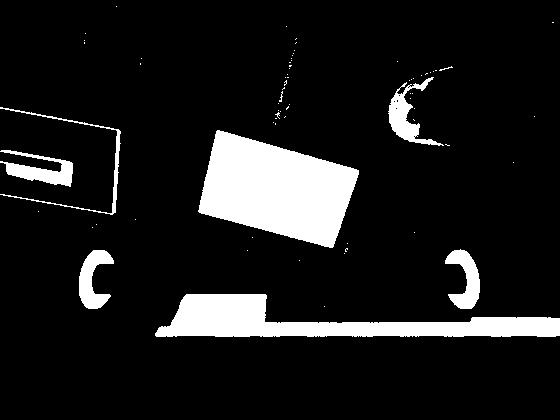

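>>> drive_tool(moves="0.008 0.055 0 9 0; 0.008 0.055 0 9 0; 0.008 0.055 0 9 0; 0.008 0.055 0 9 0; 0.008 0.055 0 9 0; 0.008 0.055 0 10 0; 0 0 0 0 0;0 0 0 0 0")

```text
time: 2.33
ee_pos: [0.562, 0.1088, 0.3032]
eef_rot: [0.122, 0.697, -0.123, 0.696]
ft_force: [0.0, -1.3, -1.7]
width: 0.0874
```

```bash
python3 -c "
from h import *
st(); snap('wrist','w2')"
```

```text
t 2.33 tcp [0.562  0.1088 0.3032] yaw of tool-y 70.07 x [-0.001 -0.001 -1.   ] F [ 0.01 -1.27 -1.69] w 0.0874 j [ 0.37  0.27 -0.78  1.46  0.19  1.49  0.81]
```

View pics/w2.png

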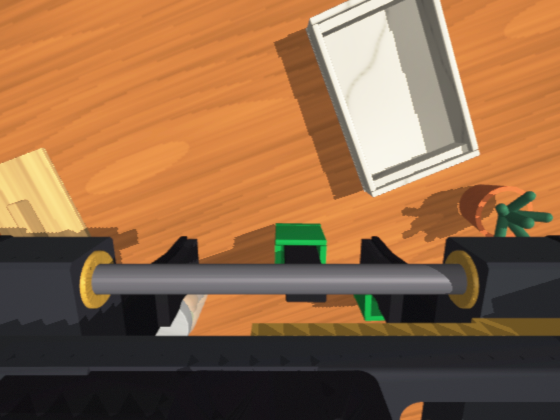

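>>> drive_tool(moves="-0.04 0.05 0 0 0; -0.04 0.05 0 0 0; 0 0 0 0 0;0 0 0 0 0")

```text
time: 2.88
ee_pos: [0.4845, 0.2059, 0.3037]
eef_rot: [0.122, 0.696, -0.122, 0.697]
ft_force: [0.5, -0.7, -0.4]
width: 0.0872
```

```bash
python3 -c "
from h import *
st(); snap('wrist','w3')"
```

```text
t 2.88 tcp [0.4845 0.2059 0.3037] yaw of tool-y 70.14 x [ 0.001 -0.001 -1.   ] F [ 0.48 -0.74 -0.41] w 0.0872 j [ 0.29  0.17 -0.86  1.57  0.13  1.46  0.64]
```

>>> drive_tool(moves="0.05 -0.04 0 0 0; 0.05 -0.05 0 0 0; 0.05 -0.04 0 0 0; 0.04 0 0 0 0; 0 0 0 0 0;0 0 0 0 0")

```text
time: 3.68
ee_pos: [0.6655, 0.0847, 0.303]
eef_rot: [0.121, 0.697, -0.121, 0.696]
ft_force: [-0.8, -0.1, -0.2]
width: 0.0871
```

```bash
python3 -c "
from h import *
st(); snap('wrist','w4')"
```

```text
t 3.67 tcp [0.6655 0.0847 0.303 ] yaw of tool-y 70.28 x [-0.001  0.    -1.   ] F [-0.78 -0.07 -0.16] w 0.0871 j [ 0.28  0.51 -0.73  1.18  0.33  1.57  0.84]
```

View pics/w3.png

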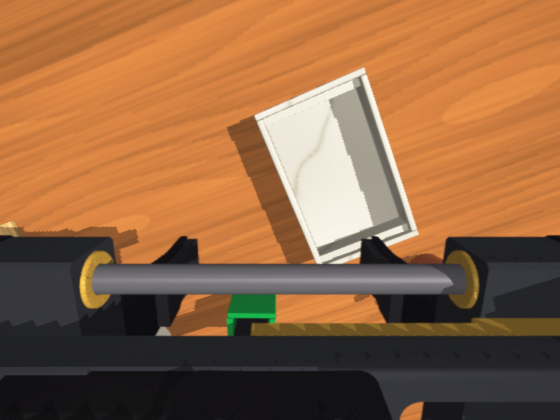

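View pics/w4.png

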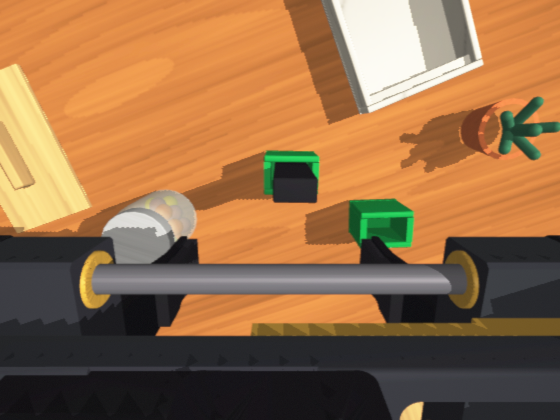

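View w3 shows the tray rim with corners near (257,117), (366,70), (417,234) and (320,264). View w4 shows the remote's top at (295,185) in its holder, at (292,172).

Run:
```python
from h import *
c=load('w4');H,S,V=hsvs(c)
im=cv2.imread('pics/w4.png'); cv2.imwrite('pics/crop4.png',cv2.resize(im[135:265,250:430],(800,578),interpolation=cv2.INTER_CUBIC))
rect(c,(V<45),(262,145,322,210),.158,'remote')
rect(c,(H>45)&(H<80)&(S>100),(255,140,330,210),.07,'holder')
c=load('w3');H,S,V=hsvs(c)
k=rect(c,(S<80)&(V>110),(240,55,430,262),.046,'tray'); cv2.imwrite('pics/m.png',k)
im=cv2.imread('pics/w3.png'); cv2.imwrite('pics/crop5.png',cv2.resize(im[60:270,240:430],(540,597),interpolation=cv2.INTER_CUBIC))
```

```text
remote 0.654 0.1019 size 0.0386 0.0345 ang 70.3
  corners px [[273.0, 163.0], [273.0, 200.0], [314.0, 200.0], [315.0, 163.0]]
holder 0.6588 0.1007 size 0.0646 0.0514 ang 70.3
  corners px [[264.0, 151.0], [264.0, 194.0], [317.0, 194.0], [319.0, 151.0]]
tray 0.5086 0.2775 size 0.2241 0.1412 ang 2.9
  corners px [[364.0, 66.0], [253.0, 115.0], [319.0, 272.0], [418.0, 234.0]]
```

View pics/crop4.png

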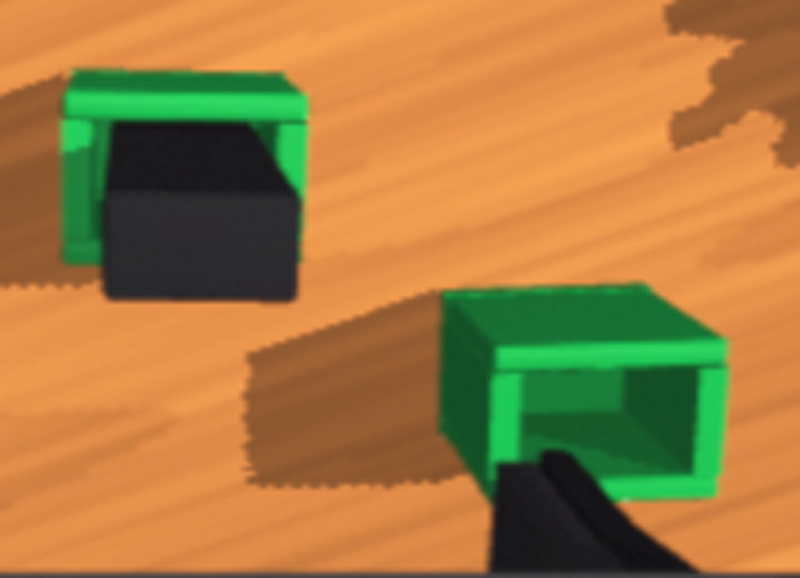

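View pics/crop5.png

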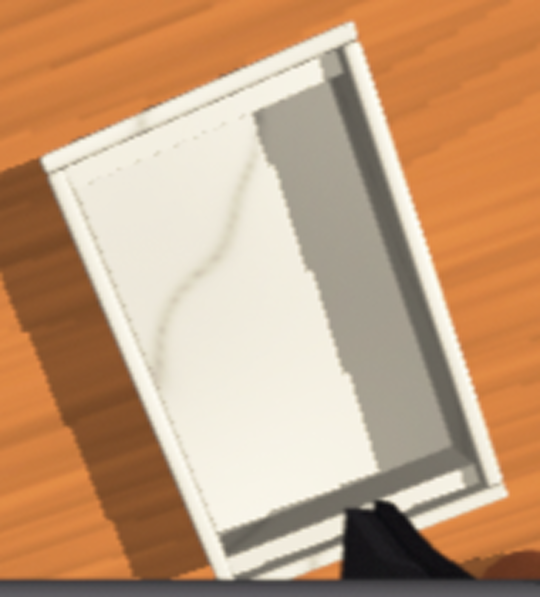

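Run:
```python
from h import *
c=load('w4')
P=np.array([onz(c,u,v,.158)[:2] for u,v in [(273.4,178.2),(317,177.8),(316.8,202),(274,202)]]); print(P.round(4),P.mean(0).round(4),'w',np.linalg.norm(P[0]-P[1]),np.linalg.norm(P[1]-P[2]))
d=P[0]-P[1]; print('yaw',np.degrees(np.arctan2(-d[1],-d[0])))
P=np.array([onz(c,u,v,.07)[:2] for u,v in [(264,154),(319,154.5)]]);print('holder near rim',P,np.linalg.norm(P[0]-P[1]))
c=load('w3')
P=np.array([onz(c,u,v,.046)[:2] for u,v in [(254.8,116.3),(364.9,68.8),(418.4,232.4),(317.4,263.4)]]); print(P.round(4)); 
for i in range(4): d=P[(i+1)%4]-P[i]; print(np.linalg.norm(d).round(4),np.degrees(np.arctan2(d[1],d[0])).round(2))
print('centre diag',(P[0]+P[2])/2)
```

```text
[[0.6445 0.0852]
 [0.6577 0.123 ]
 [0.6793 0.1157]
 [0.6658 0.078 ]] [0.6618 0.1005] w 0.040050474728139156 0.022877048551409523
yaw 70.80279382484784
holder near rim [[0.62719757 0.07829951]
 [0.64948475 0.13874249]] 0.06442105091975099
[[0.4024 0.2029]
 [0.3961 0.343 ]
 [0.6147 0.3541]
 [0.6115 0.2141]]
0.1403 92.54
0.2188 2.9
0.14 -91.3
0.2095 -176.92
centre diag [0.50853253 0.27848134]
```

Run:
```python
from h import *
c=load('top0')
print('top',onz(c,226.9,137.1,.158).round(4))
s=load('side0'); print(proj(s,[.6618,.1005,.158]),proj(c,[.6618,.1005,.158]))
for z,dx,dy in [(.158,12,21),(.158,12,-21),(.158,-12,21),(.158,-12,-21)]:
    a=np.radians(-19.5); p=np.array([.6618+(dx*np.cos(a)-dy*np.sin(a))/1e3,.1005+(dx*np.sin(a)+dy*np.cos(a))/1e3,z]); print('c',proj(s,p).round(1),proj(c,p).round(1))
im=cv2.imread('pics/side0.png'); cv2.imwrite('pics/crop6.png',cv2.resize(im[215:285,180:240],(514,600),interpolation=cv2.INTER_NEAREST))
```

```text
top [0.6609 0.0988 0.158 ]
[204.4041148  229.01418607] [226.32196909 136.7850914 ]
c [196.6 231.3] [220.9 130.6]
c [206.  223.6] [234.8 135.3]
c [202.7 234.5] [217.8 138.2]
c [212.1 226.8] [231.8 143. ]
```

View pics/crop6.png

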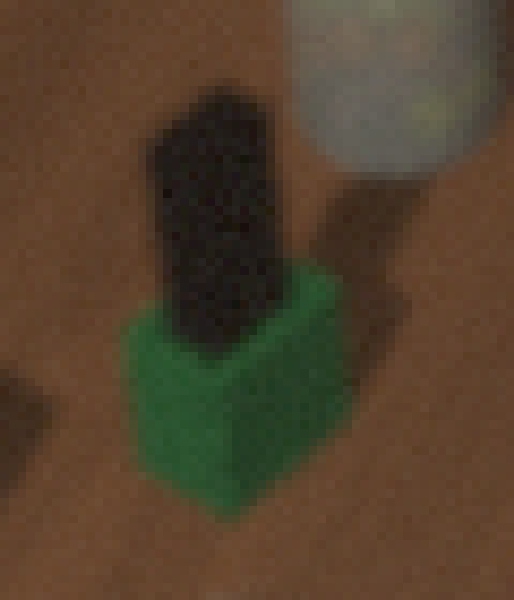

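The three views agree on the remote's top at about (0.661, 0.100), with the jaws' axis at about 70.5°. I descend to grip its top 20 mm.

>>> drive_tool(moves="-0.005 0.015 -0.04 0 0; 0 0 -0.05 0 0; 0 0 -0.04 0 0; 0 0 -0.024 0 0; 0 0 0 0 0; 0 0 0 0 0")

```text
time: 4.47
ee_pos: [0.6609, 0.1007, 0.1515]
eef_rot: [0.121, 0.696, -0.12, 0.698]
ft_force: [0.3, -0.1, 0.7]
width: 0.0869
```

```bash
python3 -c "
from h import *
st(); snap('wrist','w5'); snap('side','s5')
im=cv2.imread('pics/s5.png'); cv2.imwrite('pics/crop7.png',cv2.resize(im[140:290,130:290],(640,600),interpolation=cv2.INTER_CUBIC))"
```

```text
t 4.47 tcp [0.6609 0.1007 0.1515] yaw of tool-y 70.36 x [ 0.002  0.    -1.   ] F [ 0.29 -0.11  0.72] w 0.0869 j [ 0.27  0.58 -0.71  1.41  0.38  1.29  0.77]
```

View pics/w5.png

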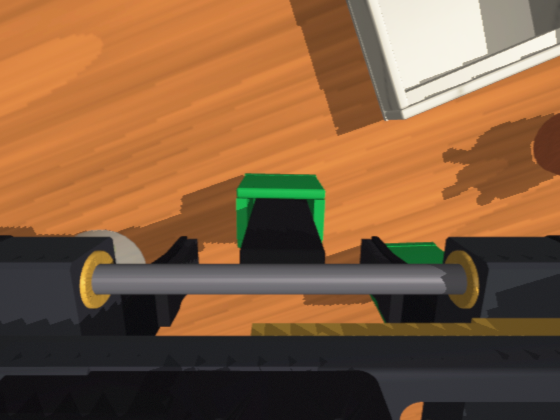

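View pics/crop7.png

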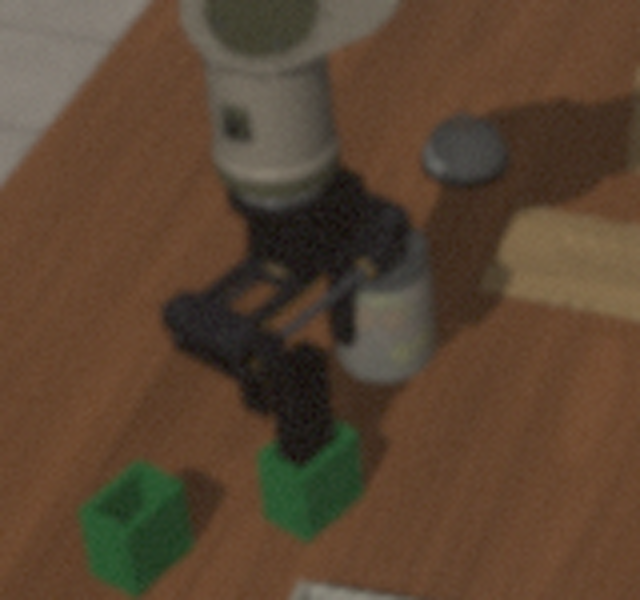

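The wrist view shows the remote centred between the fingers (remote edges 240 to 324, fingers at 197 and 361). Closing now.

>>> drive_tool(moves="0 0 -0.002 0 0.3; 0 0 0 0 0.5; 0 0 0 0 1; 0 0 0 0 1; 0 0 0 0 1; 0 0 0 0 1; 0 0 0 0 1", newtons=25)

```text
time: 5.45
ee_pos: [0.6605, 0.1006, 0.1476]
eef_rot: [0.121, 0.697, -0.12, 0.697]
ft_force: [-0.5, 0.7, -0.8]
width: 0.0422
```

```bash
python3 -c "
from h import *
st()"
```

```text
t 5.45 tcp [0.6605 0.1006 0.1476] yaw of tool-y 70.37 x [-0.  0. -1.] F [-0.51  0.66 -0.76] w 0.0422 j [ 0.27  0.58 -0.71  1.41  0.38  1.29  0.77]
```

>>> drive_tool(moves="0 0 0.02 0 1; 0 0 0.04 0 1; 0 0 0.04 0 1; -0.02 -0.02 0 5 1; -0.03 -0.03 0 8 1; -0.03 -0.03 0 7 1; 0 0 0 0 1; 0 0 0 0 1; 0 0 0 0 1")

```text
time: 6.58
ee_pos: [0.581, 0.0219, 0.248]
eef_rot: [-0.002, 0.707, 0.003, 0.707]
ft_force: [-0.6, 0.2, -2.4]
width: 0.0416
```

```bash
python3 -c "
from h import *
st(); snap('side','s6'); snap('wrist','w6')
im=cv2.imread('pics/s6.png'); cv2.imwrite('pics/crop8.png',cv2.resize(im[120:290,180:340],(564,600),interpolation=cv2.INTER_CUBIC))"
```

```text
t 6.58 tcp [0.581  0.0219 0.248 ] yaw of tool-y 90.43 x [ 0.001  0.001 -1.   ] F [-0.64  0.21 -2.36] w 0.0416 j [ 0.55  0.33 -0.83  1.53  0.25  1.39  1.29]
```

View pics/crop8.png

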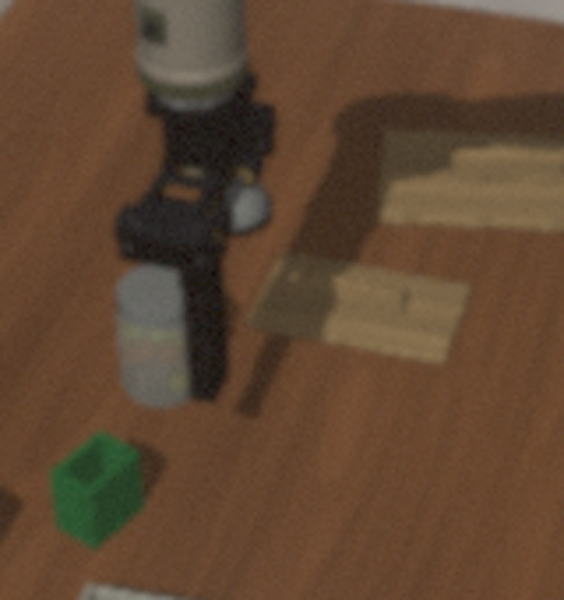

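View pics/w6.png

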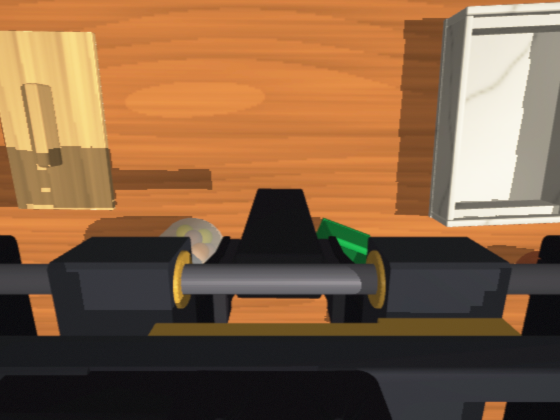

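Foot height is about 108 mm. Lowering until the foot touches.

>>> drive_tool(moves="0 0 -0.04 0 1; 0 0 -0.04 0 1; 0 0 -0.02 0 1; 0 0 -0.006 0 1; 0 0 -0.003 0 1; 0 0 -0.001 0 1; 0 0 0 0 1")

```text
time: 7.55
ee_pos: [0.5815, 0.021, 0.1395]
eef_rot: [-0.002, 0.706, 0.002, 0.708]
ft_force: [-1.0, 1.4, 5.4]
width: 0.0419
```

```bash
python3 -c "
from h import *
st()"
```

```text
t 7.55 tcp [0.5815 0.021  0.1395] yaw of tool-y 90.38 x [ 0.003  0.    -1.   ] F [-1.04  1.39  5.4 ] w 0.0419 j [ 0.53  0.42 -0.8   1.66  0.32  1.19  1.23]
```

The foot is pressing with about 8 N. I start the swing with the grip moving towards the robot, so the button face ends up on top.

>>> drive_tool(moves="-0.012 0 0 0 1; -0.012 0 0 0 1; -0.012 0 -0.002 0 1; -0.012 0 -0.003 0 1; -0.012 0 -0.004 0 1; -0.011 0 -0.004 0 1; 0 0 0 0 1")

```text
time: 8.43
ee_pos: [0.5084, 0.0206, 0.1249]
eef_rot: [-0.003, 0.707, 0.002, 0.707]
ft_force: [-2.7, 0.4, 6.3]
width: 0.0419
```

```bash
python3 -c "
from h import *
st(); snap('side','s7')
im=cv2.imread('pics/s7.png'); cv2.imwrite('pics/crop9.png',cv2.resize(im[120:290,180:340],(564,600),interpolation=cv2.INTER_CUBIC))"
```

```text
t 8.43 tcp [0.5084 0.0206 0.1249] yaw of tool-y 90.38 x [-0.001 -0.001 -1.   ] F [-2.69  0.42  6.27] w 0.0419 j [ 0.62  0.27 -0.84  1.86  0.23  1.11  1.27]
```

View pics/crop9.png

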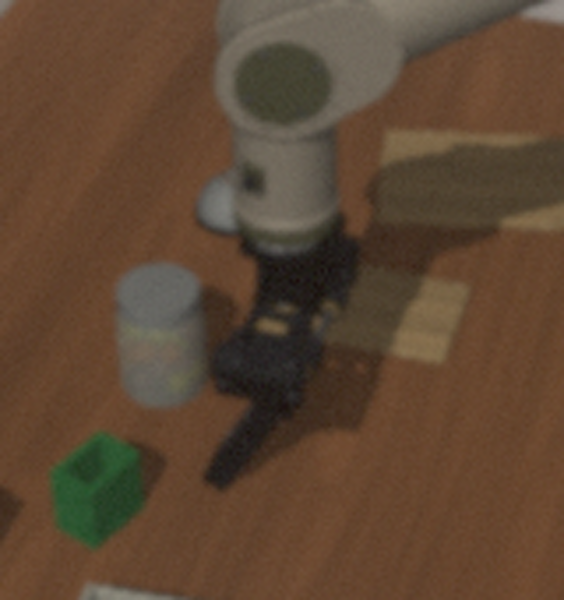

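The remote is tilting as planned, with its foot pointing away from the robot. Continuing.

>>> drive_tool(moves="-0.01 0 -0.006 0 1; -0.01 0 -0.006 0 1; -0.01 0 -0.008 0 1; -0.009 0 -0.008 0 1; -0.008 0 -0.009 0 1; -0.008 0 -0.01 0 1; -0.006 0 -0.01 0 1; -0.006 0 -0.011 0 1; -0.004 0 -0.011 0 1; -0.004 0 -0.011 0 1; 0 0 0 0 1; 0 0 0 0 1")

```text
time: 9.98
ee_pos: [0.4346, 0.0206, 0.0346]
eef_rot: [-0.002, 0.707, 0.002, 0.707]
ft_force: [0.4, 0.2, -1.2]
width: 0.0417
```

```bash
python3 -c "
from h import *
st(); snap('side','s8')
im=cv2.imread('pics/s8.png'); cv2.imwrite('pics/crop10.png',cv2.resize(im[120:290,180:340],(564,600),interpolation=cv2.INTER_CUBIC))"
```

```text
t 9.97 tcp [0.4346 0.0206 0.0346] yaw of tool-y 90.37 x [-0.  0. -1.] F [ 0.43  0.2  -1.22] w 0.0417 j [ 0.64  0.25 -0.84  2.11  0.24  0.88  1.23]
```

View pics/crop10.png

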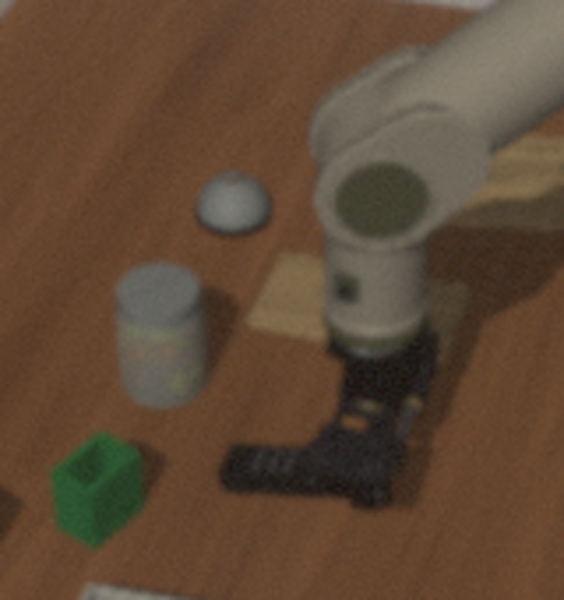

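>>> drive_tool(moves="-0.002 0 -0.008 0 1; -0.001 0 -0.006 0 1; -0.001 0 -0.004 0 1; 0 0 0 0 1; 0 0 0 0 1")

```text
time: 10.65
ee_pos: [0.4305, 0.0207, 0.0166]
eef_rot: [-0.002, 0.707, 0.002, 0.707]
ft_force: [1.4, -0.5, -0.5]
width: 0.0415
```

```bash
python3 -c "
from h import *
st(); snap('side','s9')
im=cv2.imread('pics/s9.png'); cv2.imwrite('pics/crop11.png',cv2.resize(im[220:280,220:310],(800,533),interpolation=cv2.INTER_CUBIC))"
```

```text
t 10.65 tcp [0.4305 0.0207 0.0166] yaw of tool-y 90.37 x [-0.  0. -1.] F [ 1.38 -0.49 -0.47] w 0.0415 j [ 0.62  0.28 -0.83  2.13  0.27  0.84  1.21]
```

View pics/crop11.png

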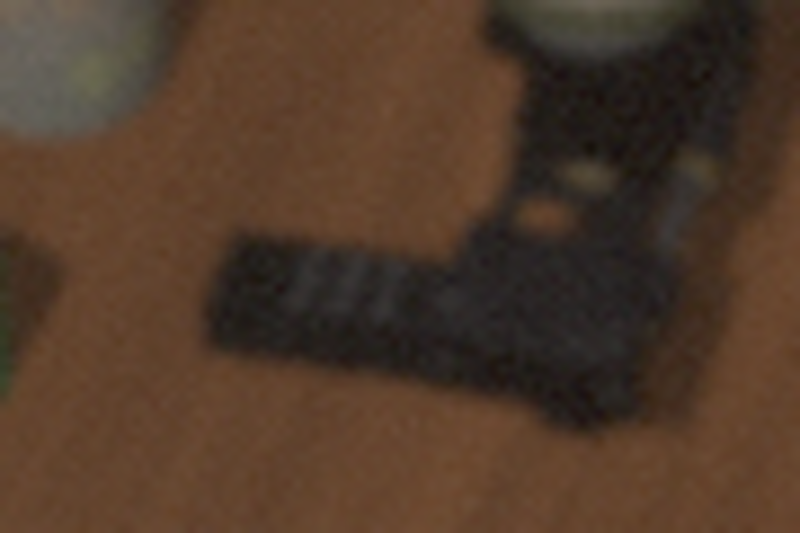

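```bash
python3 -c "
from h import *
s=load('s9')
for zb in (0,.0046,.01):
  print(zb,[proj(s,[.5698,y,z]).round(1).tolist() for y,z in((.0417,zb),(.0417,zb+.024),(-.0003,zb+.024))])
print('tip end',proj(s,[.42,.0417,.0046]),proj(s,[.47,.0417,.0046]),proj(s,[.47,.0417,.0286]))
"
```

```text
0 [[242.3, 259.4], [242.0, 254.1], [246.2, 245.2]]
0.0046 [[242.3, 258.4], [242.0, 253.0], [246.2, 244.2]]
0.01 [[242.2, 257.2], [241.9, 251.8], [246.1, 243.0]]
tip end [287.70780213 267.88107004] [272.34727825 264.68225697] [272.32744752 259.27208182]
```

The remote is within about 1 to 2° of level with its buttons up (grey buttons at about (258,252) in the side view). I press slightly further, firm up the grip, lift, and carry it to the tray.

>>> drive_tool(moves="0 0 -0.003 0 1; 0 0 0 0 1; 0 0 0 0 1; 0 0 0.03 0 1; 0 0 0.04 0 1; 0 0 0.03 0 1; 0 0.04 0 1 1; 0.002 0.055 0 1 1; 0.003 0.055 0 0 1; 0.003 0.055 0 0 1; 0.002 0.049 0 0 1; 0 0 0 0 1; 0 0 0 0 1; 0 0 0 0 1", newtons=40)

```text
time: 12.45
ee_pos: [0.4409, 0.273, 0.1133]
eef_rot: [-0.014, 0.707, 0.013, 0.707]
ft_force: [-0.3, -0.5, -1.0]
width: 0.0417
```

```bash
python3 -c "
from h import *
st(); snap('side','s10');snap('wrist','w10'); snap('top','t10')
im=cv2.imread('pics/s10.png'); cv2.imwrite('pics/crop12.png',cv2.resize(im[200:350,150:310],(640,600),interpolation=cv2.INTER_CUBIC))
im=cv2.imread('pics/t10.png'); cv2.imwrite('pics/crop13.png',cv2.resize(im[140:260,120:260],(700,600),interpolation=cv2.INTER_CUBIC))"
```

```text
t 12.45 tcp [0.4409 0.273  0.1133] yaw of tool-y 92.25 x [-0.    -0.001 -1.   ] F [-0.3  -0.55 -0.98] w 0.0417 j [ 0.21  0.37 -0.99  1.84  0.34  1.12  0.71]
```

View pics/crop12.png

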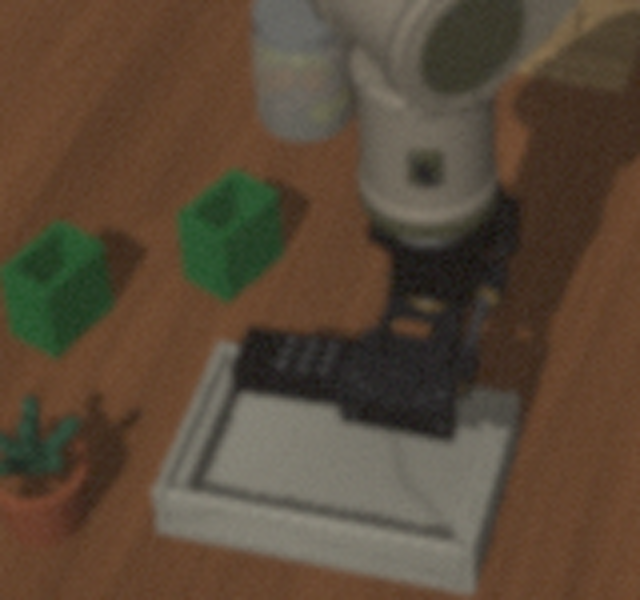

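View pics/crop13.png

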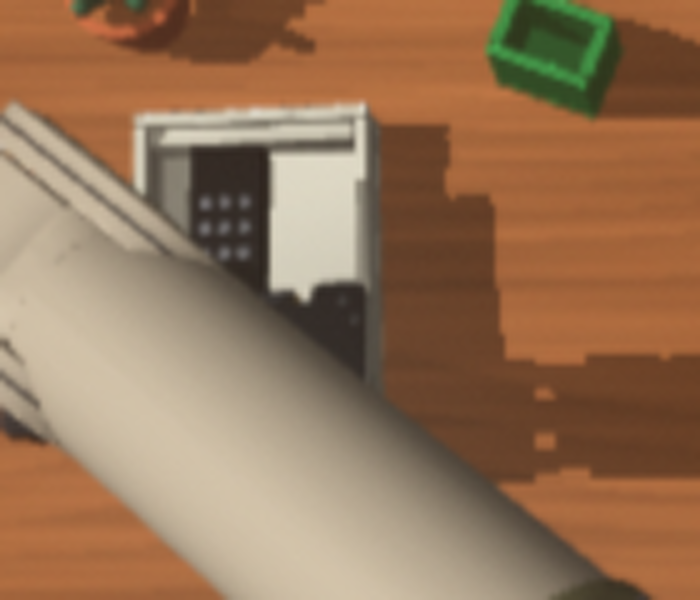

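View pics/w10.png

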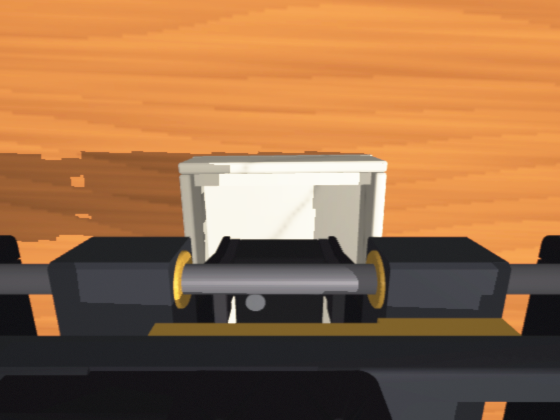

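The remote is held level with its buttons up and centred over the tray (tray rim 182 to 384, remote centre about 281 in the wrist view). Lowering.

>>> drive_tool(moves="0 0 -0.03 0 1; 0 0 -0.03 0 1; 0 0 -0.02 0 1; 0 0 -0.006 0 1; 0 0 -0.004 0 1; 0 0 -0.002 0 1; 0 0 -0.001 0 1; 0 0 0 0 1; 0 0 0 0 1")

```text
time: 13.72
ee_pos: [0.4408, 0.2747, 0.0209]
eef_rot: [-0.014, 0.707, 0.015, 0.707]
ft_force: [-0.5, 0.8, -1.1]
width: 0.0412
```

```bash
python3 -c "
from h import *
st()"
```

```text
t 13.72 tcp [0.4408 0.2747 0.0209] yaw of tool-y 92.37 x [ 0.001  0.    -1.   ] F [-0.47  0.84 -1.11] w 0.0412 j [ 0.12  0.5  -0.91  1.91  0.48  0.96  0.6 ]
```

>>> drive_tool(moves="0 0 -0.001 0 1; 0 0 -0.001 0 1; 0 0 0 0 1; 0 0 0 0 1")

```text
time: 14.22
ee_pos: [0.4406, 0.2747, 0.0187]
eef_rot: [-0.015, 0.707, 0.015, 0.707]
ft_force: [-0.8, 0.4, 2.4]
width: 0.0417
```

```bash
python3 -c "
from h import *
st();snap('side','s11')
im=cv2.imread('pics/s11.png'); cv2.imwrite('pics/crop14.png',cv2.resize(im[250:350,180:290],(660,600),interpolation=cv2.INTER_CUBIC))"
```

```text
t 14.22 tcp [0.4406 0.2747 0.0187] yaw of tool-y 92.38 x [ 0.  0. -1.] F [-0.82  0.4   2.44] w 0.0417 j [ 0.12  0.51 -0.9   1.91  0.48  0.96  0.6 ]
```

View pics/crop14.png

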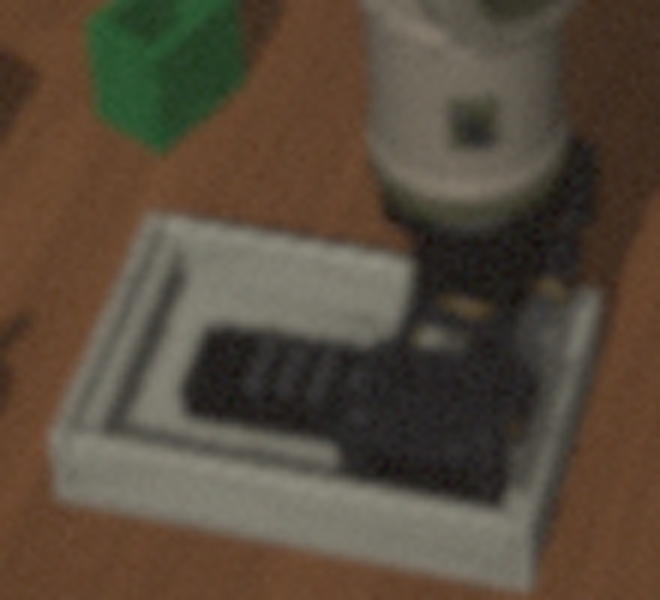

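Contact with the floor, about 3.5 N. I ease the grip and then open it partly.

>>> drive_tool(moves="0 0 -0.0005 0 1; 0 0 0 0 1; 0 0 0 0 1; 0 0 0 0 1", newtons=4)

```text
time: 14.78
ee_pos: [0.4405, 0.2745, 0.018]
eef_rot: [-0.015, 0.707, 0.015, 0.707]
ft_force: [-0.3, 0.9, -0.6]
width: 0.0417
```

>>> drive_tool(moves="0 0 0 0 0.45; 0 0 0 0 0.35; 0 0 0 0 0.3; 0 0 0 0 0.3; 0 0 0.02 0 0.3; 0 0 0.04 0 0.3; 0 0 0.05 0 0.3; 0 0 0.05 0 0.2; 0 -0.03 0.04 0 0.2; 0 0 0 0 0.2; 0 0 0 0 0.2")

```text
time: 16.15
ee_pos: [0.4403, 0.2447, 0.2183]
eef_rot: [-0.015, 0.707, 0.015, 0.707]
ft_force: [1.0, 0.4, -0.7]
width: 0.0692
```

```bash
python3 -c "
from h import *
st();snap('side','s12');snap('wrist','w12')
im=cv2.imread('pics/s12.png'); cv2.imwrite('pics/crop15.png',cv2.resize(im[250:350,180:290],(660,600),interpolation=cv2.INTER_CUBIC))"
```

```text
t 16.15 tcp [0.4403 0.2447 0.2183] yaw of tool-y 92.37 x [ 0.001 -0.    -1.   ] F [ 1.02  0.38 -0.65] w 0.0692 j [ 0.37  0.2  -1.07  1.75  0.18  1.29  0.88]
```

View pics/crop15.png

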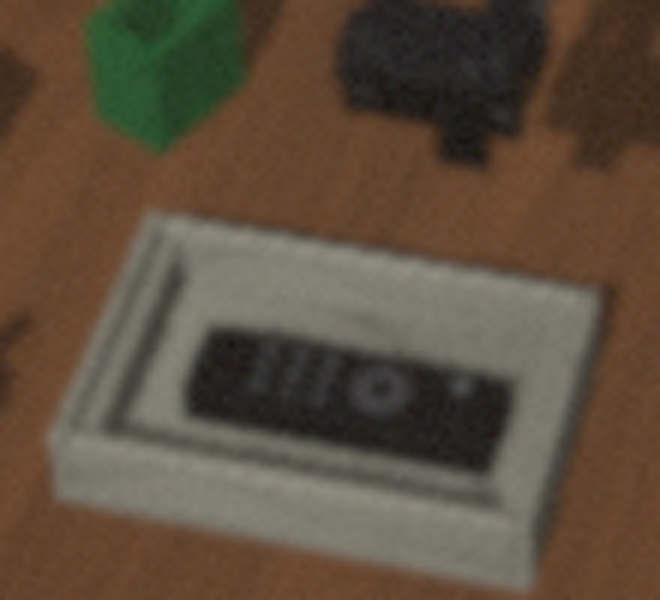

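View pics/w12.png

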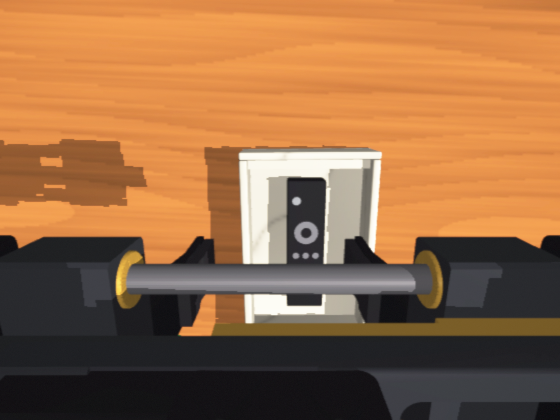

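The remote lies flat on the tray floor with buttons up (side view about (236,315)). Next I take a clean, unoccluded view of the tray from above.

>>> drive_tool(moves="0.045 0.012 0.03 0 0.1; 0.045 0.012 0.03 0 0; 0.045 0.012 0.02 0 0; 0 0 0 0 0; 0 0 0 0 0;0 0 0 0 0", newtons=20)

```text
time: 17.0
ee_pos: [0.5744, 0.2808, 0.2976]
eef_rot: [-0.015, 0.707, 0.015, 0.707]
ft_force: [0.7, 0.1, -0.8]
width: 0.087
```

Run:
```python
from h import *
st();c=snap('wrist','w13'); snap('top','t13')
H,S,V=hsvs(c); k=rect(c,(S<90)&(V>60),(150,5,460,236),.046,'tray')
cv2.imwrite('pics/m13.png',k)
im=cv2.imread('pics/w13.png'); cv2.imwrite('pics/crop16.png',cv2.resize(im[10:240,180:400],(574,600),interpolation=cv2.INTER_CUBIC))
```

```text
t 17.0 tcp [0.5744 0.2808 0.2976] yaw of tool-y 92.45 x [-0.001 -0.001 -1.   ] F [ 0.69  0.15 -0.84] w 0.087 j [ 0.13  0.5  -0.97  1.28  0.41  1.57  0.83]
tray 0.5092 0.2779 size 0.2239 0.1416 ang 2.9
  corners px [[343.0, 23.0], [216.0, 24.0], [226.0, 216.0], [335.0, 216.0]]
```

View pics/w13.png

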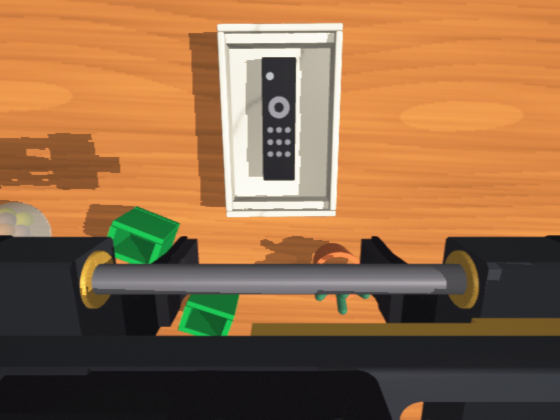

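View pics/m13.png

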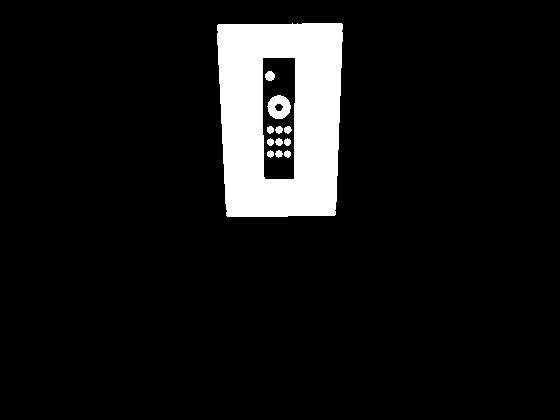

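The wrist view gives the tray at (0.509, 0.278), yaw 2.9°; the top view gave (0.507, 0.275), 2.1°. I view the lid from the same relative pose so camera bias cancels.

>>> drive_tool(moves="0 -0.04 0 0 0; 0 -0.055 0 0 0; 0 -0.06 0 0 0; 0 -0.06 0 -1 0; 0.003 -0.06 0 -1 0; 0.003 -0.06 0 -0.8 0; 0.002 -0.06 0 0 0; 0 -0.06 0 0 0; 0 -0.05 0 0 0; 0 -0.018 0 0 0; 0 0 0 0 0; 0 0 0 0 0;0 0 0 0 0")

```text
time: 18.73
ee_pos: [0.5839, -0.2404, 0.2985]
eef_rot: [0.002, 0.707, -0.002, 0.707]
ft_force: [-0.3, -0.5, 0.5]
width: 0.0869
```

Run:
```python
from h import *
st();c=snap('wrist','w14')
H,S,V=hsvs(c); m=(H>=14)&(H<26)&(S>60); k=rect(c,m,(200,5,380,236),.008,'lid')
cv2.imwrite('pics/m14.png',k)
```

```text
t 18.73 tcp [ 0.5839 -0.2404  0.2985] yaw of tool-y 89.72 x [ 0. -0. -1.] F [-0.26 -0.52  0.52] w 0.0869 j [ 0.92  0.44 -0.85  1.3   0.33  1.54  1.67]
lid 0.517 -0.2448 size 0.1215 0.2013 ang 89.5
  corners px [[227.0, 41.0], [233.0, 199.0], [320.0, 199.0], [325.0, 41.0]]
```

View pics/w14.png

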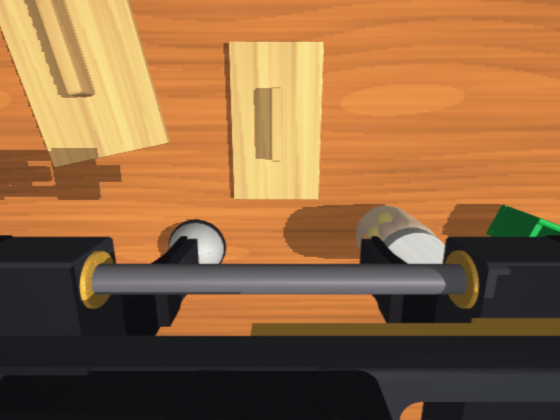

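View pics/m14.png

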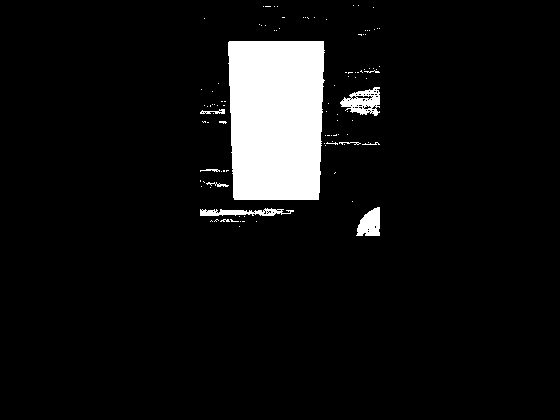

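```bash
cat >> h.py <<'E'
def fit(c,m,roi,z,n):
    "line-fit the four sides of an axis-near blob in the image, corners -> plane z"
    k=np.zeros(m.shape,np.uint8); u0,v0,u1,v1=roi; k[v0:v1,u0:u1]=m[v0:v1,u0:u1]*255
    k=cv2.morphologyEx(k,cv2.MORPH_OPEN,np.ones((9,9),np.uint8))
    cs,_=cv2.findContours(k,0,cv2.CHAIN_APPROX_NONE); k[:]=0; cv2.drawContours(k,[max(cs,key=cv2.contourArea)],0,255,-1)
    ys,xs=np.nonzero(k); a,b,d,e=xs.min(),xs.max(),ys.min(),ys.max()
    vs=range(int(d+.2*(e-d)),int(d+.8*(e-d))); us=range(int(a+.2*(b-a)),int(a+.8*(b-a)))
    ln=lambda p:cv2.fitLine(np.array(p,np.float32),cv2.DIST_HUBER,0,.01,.01).ravel()
    L=ln([(np.nonzero(k[v])[0].min()-.5,v) for v in vs]);R=ln([(np.nonzero(k[v])[0].max()+.5,v) for v in vs])
    T=ln([(u,np.nonzero(k[:,u])[0].min()-.5) for u in us]);B=ln([(u,np.nonzero(k[:,u])[0].max()+.5) for u in us])
    def X(p,q):
        t=np.linalg.solve(np.array([p[:2],-q[:2]]).T,q[2:]-p[2:]); return p[2:]+t[0]*p[:2]
    px=[X(L,T),X(R,T),X(R,B),X(L,B)]; P=np.array([onz(c,*p,z)[:2] for p in px])
    s=[np.linalg.norm(P[(i+1)%4]-P[i]).round(4) for i in range(4)]
    y=[np.degrees(np.arctan2(*(P[i]-P[j])[::-1])).round(2) for i,j in((2,1),(3,0))]
    y2=[(np.degrees(np.arctan2(*(P[i]-P[j])[::-1]))-90).round(2) for i,j in((1,0),(2,3))]
    print(n,'centre',P.mean(0).round(4),'sides',s,'yaw long',y,'short',y2,'px',np.round(px,1).tolist()); return P
E
python3 - <<'E'
from h import *
c=load('w14');H,S,V=hsvs(c); fit(c,(H>=14)&(H<26)&(S>60),(200,5,380,236),.008,'lid')
c=load('w13');H,S,V=hsvs(c); fit(c,(S<90)&(V>60),(150,5,460,236),.046,'tray')
im=cv2.imread('pics/w14.png'); cv2.imwrite('pics/crop17.png',cv2.resize(im[30:210,210:345],(450,600),interpolation=cv2.INTER_CUBIC))
E
```

```text
lid centre [ 0.5171 -0.2454] sides [np.float64(0.1192), np.float64(0.2022), np.float64(0.1204), np.float64(0.2021)] yaw long [np.float64(-0.08), np.float64(-0.41)] short [np.float64(-0.26), np.float64(-0.29)] px [[227.39999389648438, 40.5], [323.70001220703125, 40.5], [319.1000061035156, 199.5], [232.89999389648438, 199.5]]
tray centre [0.5094 0.2779] sides [np.float64(0.1412), np.float64(0.2221), np.float64(0.1418), np.float64(0.2249)] yaw long [np.float64(2.99), np.float64(2.85)] short [np.float64(2.45), np.float64(3.61)] px [[215.89999389648438, 23.5], [342.6000061035156, 23.5], [335.6000061035156, 215.0], [225.6999969482422, 217.10000610351562]]
```

View pics/crop17.png

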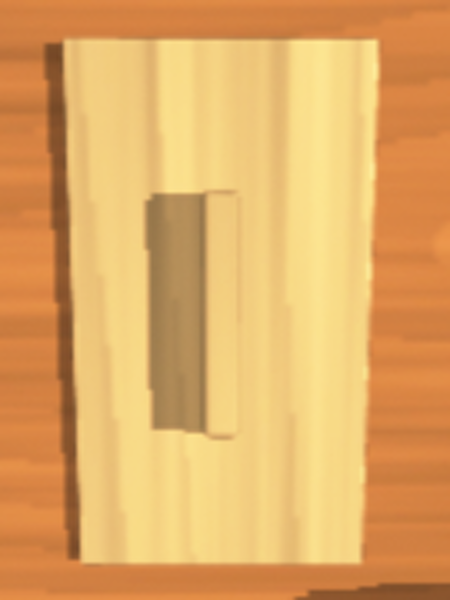

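Lid at (0.517, -0.245), yaw about -0.3°. Tray at (0.509, 0.278), yaw 2.9°. Descending to the bar.

>>> drive_tool(moves="-0.03 -0.003 -0.03 0 0; -0.037 -0.002 -0.055 0 0; 0 0 -0.055 0 0; 0 0 -0.055 0 0; 0 0 -0.04 0 0; 0 0 -0.02 0 0; 0 0 -0.015 0 0; 0 0 0 0 0; 0 0 0 0 0; 0 0 0 0 0")

```text
time: 20.02
ee_pos: [0.5193, -0.2476, 0.0323]
eef_rot: [0.002, 0.707, -0.003, 0.708]
ft_force: [-0.7, -0.4, -0.4]
width: 0.0869
```

Run:
```python
from h import *
st();c=snap('wrist','w15')
```

```text
t 20.02 tcp [ 0.5193 -0.2476  0.0323] yaw of tool-y 89.56 x [ 0.001 -0.001 -1.   ] F [-0.73 -0.38 -0.39] w 0.0869 j [ 0.99  0.55 -0.77  1.77  0.44  1.01  1.61]
```

View pics/w15.png

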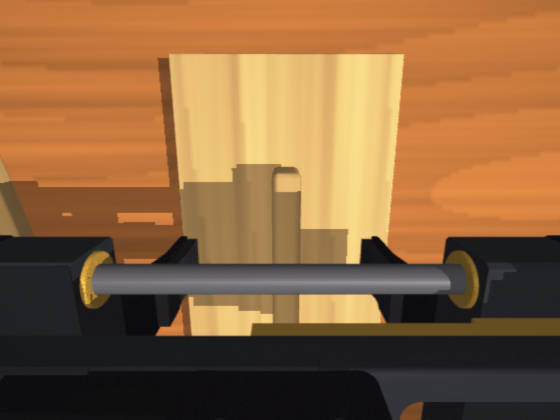

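>>> drive_tool(moves="-0.001 0.0025 -0.005 0 0; 0 0 -0.0045 0 0; 0 0 0 0 0; 0 0 0 0 0.5; 0 0 0 0 0.7; 0 0 0 0 1; 0 0 0 0 1; 0 0 0 0 1; 0 0 0 0 1; 0 0 0 0 1", newtons=20)

```text
time: 21.32
ee_pos: [0.5176, -0.2448, 0.0217]
eef_rot: [0.003, 0.707, -0.003, 0.707]
ft_force: [0.5, 0.3, -0.9]
width: 0.0249
```

Run:
```python
from h import *
st();c=snap('wrist','w16')
```

```text
t 21.32 tcp [ 0.5176 -0.2448  0.0217] yaw of tool-y 89.57 x [-0.  0. -1.] F [ 0.51  0.29 -0.88] w 0.0249 j [ 0.98  0.56 -0.77  1.78  0.45  0.99  1.6 ]
```

View pics/w16.png

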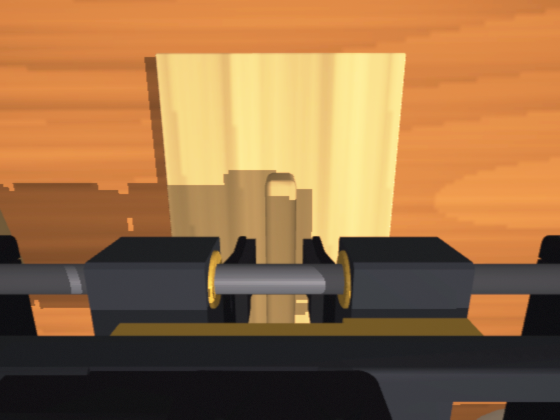

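Still closing (25 mm of 14 mm).

>>> drive_tool(moves="0 0 0 0 1; 0 0 0 0 1; 0 0 0 0 1; 0 0 0 0 1", newtons=35)

```text
time: 21.88
ee_pos: [0.5176, -0.2447, 0.0217]
eef_rot: [0.003, 0.707, -0.003, 0.707]
ft_force: [-0.0, 0.7, 0.4]
width: 0.014
```

Run:
```python
from h import *
st();c=snap('wrist','w17')
H,S,V=hsvs(c); im=c['color']
```

```text
t 21.88 tcp [ 0.5176 -0.2447  0.0217] yaw of tool-y 89.57 x [-0.  0. -1.] F [-0.04  0.68  0.35] w 0.014 j [ 0.98  0.56 -0.77  1.78  0.45  0.99  1.6 ]
```

View pics/w17.png

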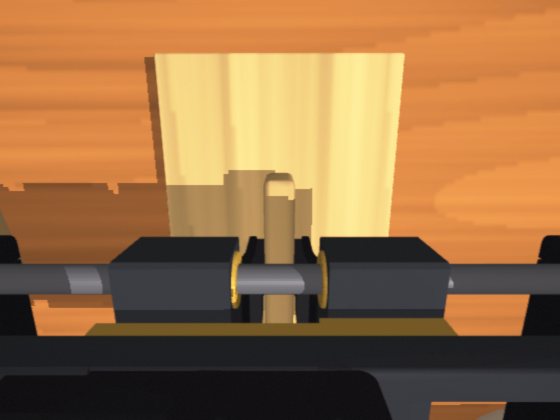

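Gripped at 14 mm. Lifting above jar height and carrying it over the tray.

>>> drive_tool(moves="0 0 0.02 0 1; 0 0 0.05 0 1; 0 0 0.05 0 1; 0 0 0.04 0 1; 0 0.04 0 0 1; 0 0.055 0 1 1; -0.002 0.055 0 1.2 1; -0.002 0.055 0 1 1; -0.002 0.055 0 0 1; -0.002 0.055 0 0 1; 0 0.055 0 0 1; 0 0.055 0 0 1; 0 0.055 0 0 1; 0 0.0425 0 0 1; 0 0 0 0 1; 0 0 0 0 1")

```text
time: 23.92
ee_pos: [0.5098, 0.2773, 0.1824]
eef_rot: [-0.017, 0.707, 0.017, 0.707]
ft_force: [-0.5, -1.4, -1.6]
width: 0.0139
```

>>> drive_tool(moves="0 0 -0.04 0 1; 0 0 -0.04 0 1; 0 0 0 0 1; 0 0 0 0 1; 0 0 0 0 1")

```text
time: 24.55
ee_pos: [0.5107, 0.278, 0.1037]
eef_rot: [-0.017, 0.706, 0.017, 0.708]
ft_force: [0.3, 0.2, -1.6]
width: 0.0132
```

Run:
```python
from h import *
st();c=snap('wrist','w18'); snap('side','s18'); snap('top','t18')
im=cv2.imread('pics/s18.png'); cv2.imwrite('pics/crop18.png',cv2.resize(im[230:350,170:300],(650,600),interpolation=cv2.INTER_CUBIC))
```

```text
t 24.55 tcp [0.5107 0.278  0.1037] yaw of tool-y 92.74 x [ 0.002  0.001 -1.   ] F [ 0.31  0.21 -1.62] w 0.0132 j [ 0.19  0.54 -0.98  1.69  0.48  1.17  0.7 ]
```

View pics/w18.png

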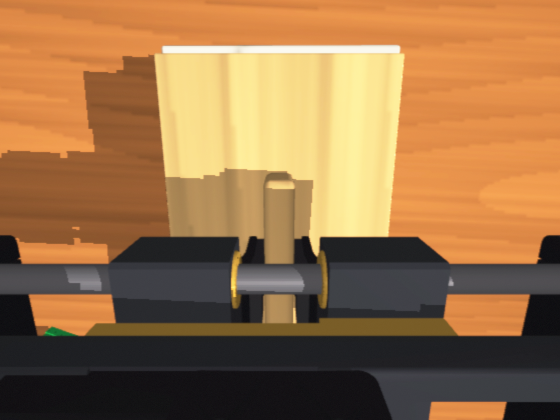

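View pics/crop18.png

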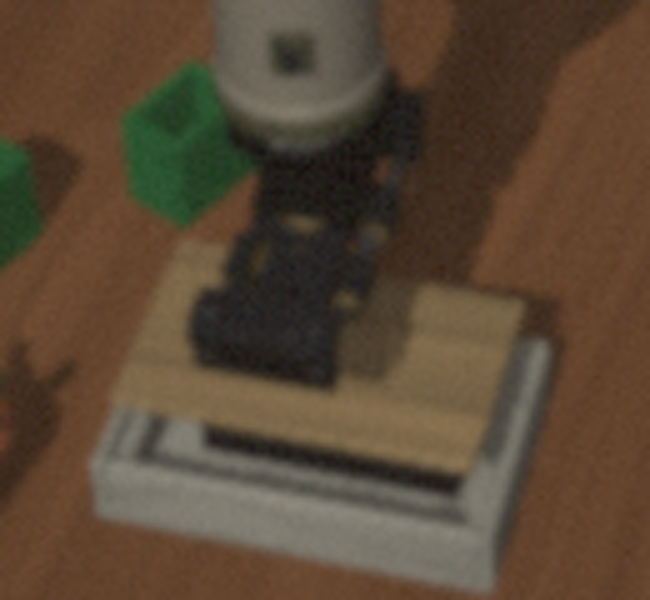

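Run:
```python
from h import *
c=load('w18'); im=cv2.imread('pics/w18.png')
a=cv2.resize(im[36:76,140:220],(800,400),interpolation=cv2.INTER_CUBIC); b=cv2.resize(im[36:76,345:425],(800,400),interpolation=cv2.INTER_CUBIC)
a=np.vstack([a[:290],b[:290]]); cv2.imwrite('pics/crop19.png',a)
```

```text
(no output)
```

View pics/crop19.png

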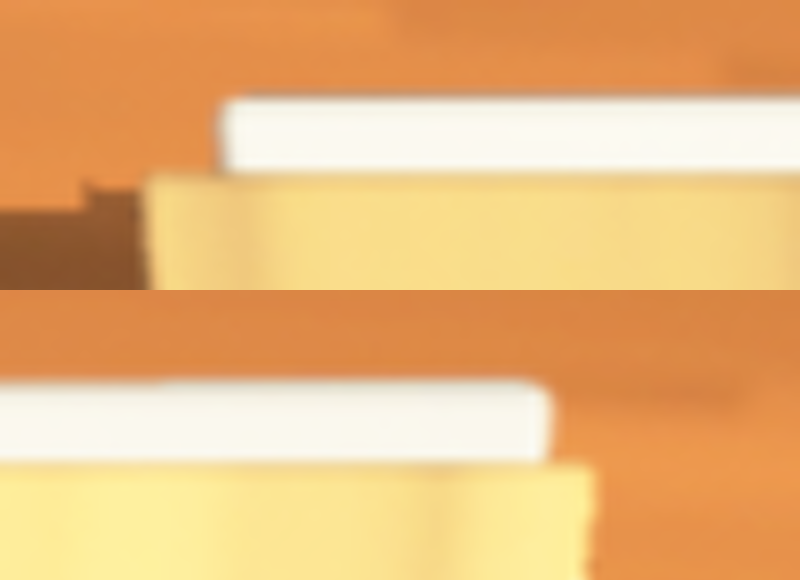

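Run:
```python
from h import *
c=load('w18')
z=.1037-.0217+.008
l=np.array([onz(c,u-.5,v-.5,z)[:2] for u,v in((154.3,53.2),(404.5,53.2))]); t=np.array([onz(c,u-.5,v-.5,.046)[:2] for u,v in((161.7,45.4),(400.2,44.8))])
print(l.round(4),t.round(4),np.linalg.norm(l[0]-l[1]),np.linalg.norm(t[0]-t[1]))
a=np.radians(2.8);ex=np.array([np.cos(a),np.sin(a)]);ey=np.array([-ex[1],ex[0]])
d=t.mean(0)-l.mean(0); print('rim minus lid along long',d@ex,'(want -.012) along short',d@ey,'(want 0)')
for q in(l,t): w=q[1]-q[0]; print(np.degrees(np.arctan2(w[1],w[0]))-90)
print('tray centre from near rim',t.mean(0)+ex*.113,'lid centre',l.mean(0)+ex*.101)
```

```text
[[0.4126 0.2139]
 [0.407  0.3295]] [[0.4006 0.2025]
 [0.3936 0.3416]] 0.1157157650520266 0.1392469311890747
rim minus lid along long -0.01265267792408919 (want -.012) along short 0.0010043182124536995 (want 0)
2.7558065592444194
2.8898232648322733
tray centre from near rim [0.50997584 0.27759342] lid centre [0.5106768  0.27662219]
```

The lid and rim agree within about 1 mm and 0.2°. Lowering into the rim.

>>> drive_tool(moves="-0.0005 0.0005 -0.015 0 1; 0 0 -0.015 0 1; 0 0 -0.008 0 1; 0 0 -0.003 0 1; 0 0 0 0 1; 0 0 0 0 1")

```text
time: 25.45
ee_pos: [0.5094, 0.2784, 0.0612]
eef_rot: [-0.017, 0.707, 0.017, 0.707]
ft_force: [-0.3, -0.2, -1.0]
width: 0.0142
```

Run:
```python
from h import *
st();c=snap('wrist','w19')
```

```text
t 25.45 tcp [0.5094 0.2784 0.0612] yaw of tool-y 92.77 x [ 0.001  0.    -1.   ] F [-0.34 -0.17 -1.02] w 0.0142 j [ 0.16  0.59 -0.95  1.73  0.53  1.11  0.67]
```

View pics/w19.png

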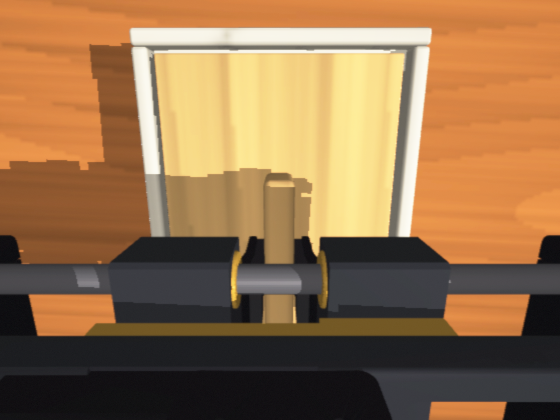

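The lid is inside the rim with even gaps on the left, right and near sides. Seating it.

>>> drive_tool(moves="0 0 -0.002 0 1; 0 0 -0.001 0 1; 0 0 -0.001 0 1; 0 0 0 0 1; 0 0 0 0 1")

```text
time: 26.12
ee_pos: [0.5092, 0.2781, 0.0577]
eef_rot: [-0.017, 0.707, 0.017, 0.707]
ft_force: [-4.2, -4.4, 9.4]
width: 0.0141
```

```bash
python3 -c "
from h import *
st()"
```

```text
t 26.12 tcp [0.5092 0.2781 0.0577] yaw of tool-y 92.76 x [ 0.    -0.001 -1.   ] F [-4.25 -4.4   9.45] w 0.0141 j [ 0.16  0.59 -0.95  1.73  0.53  1.1   0.66]
```

Contact of about 10 N came at exactly the seated height (TCP 0.0577). Releasing and retreating.

>>> drive_tool(moves="0 0 0 0 1; 0 0 0 0 0.8; 0 0 0 0 0.6; 0 0 0 0 0.5; 0 0 0 0 0.5; 0 0 0 0 0.5; 0 0 0 0 0.5", newtons=5)

```text
time: 27.0
ee_pos: [0.5092, 0.2782, 0.0567]
eef_rot: [-0.017, 0.707, 0.017, 0.707]
ft_force: [-0.1, 0.3, 0.2]
width: 0.0431
```

>>> drive_tool(moves="0 0 0.01 0 0.5; 0 0 0.03 0 0.5; 0 0 0.05 0 0.3; 0 0 0.05 0 0; 0.02 0 0.05 0 0; 0.03 0 0.05 0 0; 0 0 0 0 0; 0 0 0 0 0; 0 0 0 0 0")

```text
time: 28.12
ee_pos: [0.5582, 0.2781, 0.2958]
eef_rot: [-0.018, 0.707, 0.017, 0.706]
ft_force: [0.7, 0.2, 0.2]
width: 0.0868
```

Run:
```python
from h import *
st();c=snap('wrist','w20'); snap('side','s20'); snap('top','t20')
im=cv2.imread('pics/s20.png'); cv2.imwrite('pics/crop20.png',cv2.resize(im[160:350,140:380],(757,600),interpolation=cv2.INTER_CUBIC))
H,S,V=hsvs(c); fit(c,(H>=14)&(H<28)&(S>60),(232,30,332,236),.044,'lid')
```

```text
t 28.12 tcp [0.5582 0.2781 0.2958] yaw of tool-y 92.83 x [-0.001 -0.001 -1.   ] F [0.74 0.21 0.22] w 0.0868 j [ 0.18  0.48 -1.02  1.32  0.41  1.55  0.82]
lid centre [0.5084 0.2769] sides [np.float64(0.1169), np.float64(0.1998), np.float64(0.1209), np.float64(0.2027)] yaw long [np.float64(3.05), np.float64(1.93)] short [np.float64(2.83), np.float64(4.21)] px [[230.39999389648438, 49.5], [333.20001220703125, 49.5], [327.29998779296875, 218.10000610351562], [233.89999389648438, 220.3000030517578]]
```

View pics/w20.png

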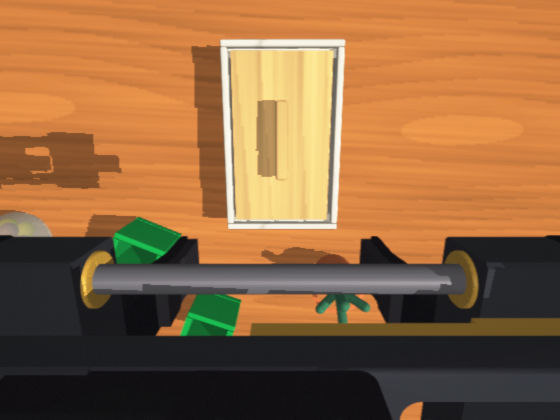

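View pics/crop20.png

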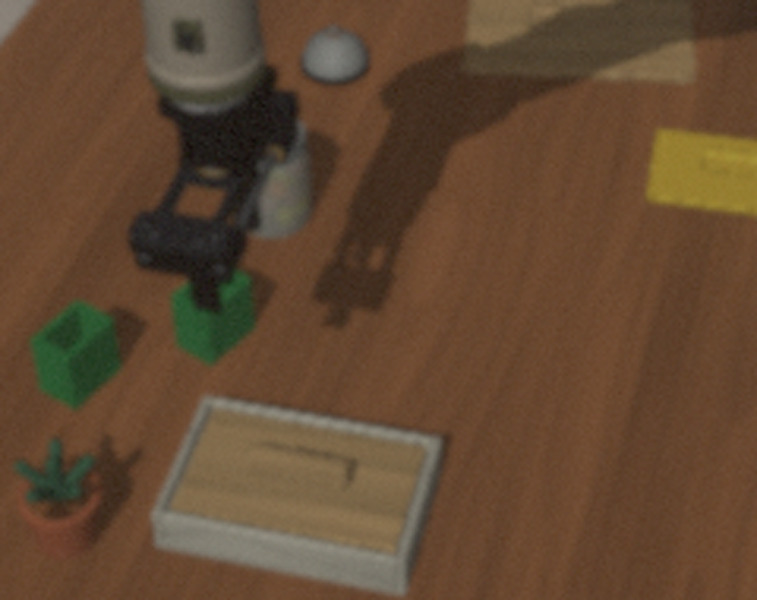

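View pics/t20.png

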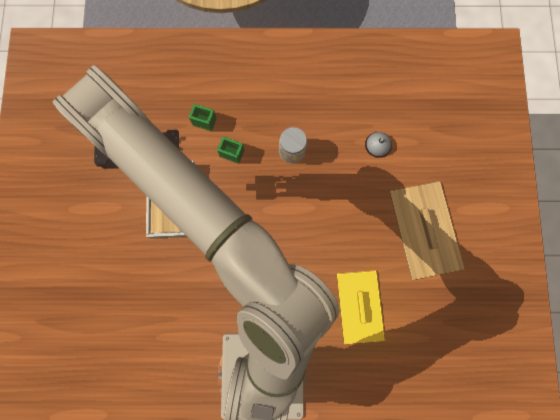

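The lid sits inside the rim with a gap all round (wrist view, lid about 231 to 333 across). The jar (293,140) and bell (379,144) are at their original pixels in the top view, and the plant is unmoved in the side view. The gripper is clear, so I'm handing in.

```bash
python3 -c "
from h import *
st(); print(ticket.close_job())"
```

```text
t 28.27 tcp [0.5586 0.2781 0.2961] yaw of tool-y 92.79 x [-0.001 -0.001 -1.   ] F [-0.45 -0.07 -0.58] w 0.0868 j [ 0.18  0.49 -1.02  1.32  0.41  1.55  0.82]
the job is handed in; nothing more can be done
None
```

The remote is put away in the tray, the wooden lid is seated on top of it, and the job was handed in at 28.3 s; no verdict was reported.

**What I did:**
- **Remote:** I drew it out of the nearer green holder by its top 21 mm and pressed its foot on the cabinet top. It swung to within about 1–2° of level with the buttons up. I then laid it on the tray floor, easing the grip once it touched.
- **Lid:** I took the small wooden lid by its bar, carried it above jar height and lowered it into the rim.

**Last checks:**
- **Lid:** It met resistance of about 10 N exactly at the seated height. After release it showed gaps to the rim on all sides.
- **Remote:** It was seen flat with the buttons up before the lid went on.
- **Jar, bell and plant:** They look unmoved in the images; I compared pixels rather than measuring positions.
- **Gripper:** It is open and well clear.

**Where measurements disagreed:** The first top-view fix of the tray differed from the wrist view by about 2–3 mm and 0.8°, mostly because the tray's outer walls were in the mask. I used the wrist value. The final lid fit had side yaws scattered between 1.9° and 4.2°, against about 2.8° from the gripper and 2.9° from the rim. I took this as mask noise, because the gaps looked even.

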